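# Swap the sample carrier in a hooded blood reader

## Robot

A 6-joint arm with a two-finger parallel gripper is mounted at the origin on the work surface. World frame = base frame: x ahead of the robot, y to its left, z up, the work surface at z = 0. Lengths are in m, angles in rad, forces in N, time in s.
With the tool pointing down it reaches from about 0.3 to 0.875 m from the base axis. Payload 6.4 kg.
Tool frame: the origin (TCP) lies at the very end of the fingers, on their centre line; the grasp point (between the pads) lies 19 mm behind it; z points along the fingers, y is the line along which they close (so a half turn about z gives the same grasp; the last joint's range is limited). The gripper opens to 85 mm and grips with 20 to 120 N. Pads are 22 mm wide; open, the fingers measure 114 mm over their backs; the gripper's body (76 mm by 85 mm) begins 54 mm behind the grasp point. The pads swing forward as they close: fully open they stand 13 mm farther back than shut.
Start: joints at [-1.317, 0.181, 1.607, -0, 1.354, -0.206], TCP at [0.255, -0.515, 0.231] pointing down, gripper open.
Joint ranges: [-2.99, 2.99], [-0.89, 2.07], [0.3, 2.58], [-1.14, 4.28], [0, 2.63], [-3.12, 3.12]. Speed limits (rad/s): [2.57, 2.57, 3.01, 3.14, 3.14, 3.14].

## Interface

Orientations are given as a unit quaternion [w, x, y, z].
In Python, from bench import ctrl gives the robot as it stands.
- The arm moves only by the shell command python3 jog.py 'ROWS'. ROWS is a JSON list of rows, 1 to 10 of them, each of 7 numbers: dx, dy, dz in m, then a rotation vector rx, ry, rz in rad, then the opening from 0.0 (shut) to 1.0 (fully open); each row is the pose to reach, as a shift and turn from the pose commanded when the command began, along the tool's axes at that moment; what a row does not reach only later rows make up. A row lasts 1/8 s, in which the tool goes at most 0.0625 m and 0.188 rad, less where a joint would pass 70% of its speed; a pose out of reach is approached as far as the arm can. The fingers move at their own pace and stop on an object; the grip force is fixed at half the most. Time passes only in rows, so rows that do not move let the fingers close. It prints the time, the measured TCP pose, the force, the opening and the grip force at its end.
- ctrl.get_obs(): the state, without advancing time (a new reading comes with each control period).
- ctrl.camera(name): name is "side" or "top" or "wrist"; returns the picture (384x512x3 uint8, blue, green, red); there is no depth.
- ctrl.camera_params(name): a dict with "fovy" (degrees; the focal length in pixels is half the picture's height over the tangent of half this angle, whatever the lens; pixels are square), "cx", "cy" (the principal point, pixels), "dist" ([k1, k2, p1, p2, k3] as OpenCV has them; the pictures are not rectified), "view" (4x4, takes a point from world to camera coordinates). Camera axes: x right, y up, looking along -z (the intrinsics and any distortion apply to the point x, -y, -z); pixel columns grow to the right and rows downward; lengths in m; the calibration is good to about 2 mm. A picture is of the moment at which its call begins: read the wrist's pose just before it. camera_params takes no time and is no camera call; for the wrist camera it gives the pose at the moment of the call.
- ctrl.hand_in(): hands the job in; it is judged then, once.
The state is a dict: "time_s": time; "q": joint angles; "dq": joint speeds; "joint_efforts": joint torques, N m; "eef_pos": TCP position; "eef_rot": TCP orientation; "wrist_force": force on the tool from outside, world axes, zero at the start; "torque": the same for the moment, N m; "opening": opening from 0.0 (shut) to 1.0 (fully open); "grasp_force": force on a finger pad.
Only numpy, scipy, OpenCV 4.12 (cv2) and the standard library are available. Lean on these libraries where they do the work, as an engineer would, in place of code of your own. Each camera call takes 0.05 s, during which the arm holds its last target. There are 200 camera calls.

## Task

The reader's track is still occupied: take the yellow-capped carrier off it and stand it upright in the blue discard tray. Then set the purple-capped carrier down flat on the open landing of the track and slide it along under the hood until it drops fully home in the hidden pocket in the track floor. Leave the bottles, vials and the pot standing where they are, and let go of everything.

Things in the scene. Friction and masses are not known exactly. Their poses are not given: they have to be found in the camera images.
- reader: cream and grey bench reader, fixed; casing x -95 to 150, y -190 to 190 mm, -x side to the robot. Origin on the table, z up. Mm in its frame: straight track along y, x -86 to -34, floor z 45. Black front lip x -95 to -86, top z 51. Open landing y -150 to -10, end block y -190 to -150 (top z 51), low deck behind (x -34 to 150, top z 55). Hood over the rest: see hood_edge.
- landing (a point): middle of the track floor on the open landing: reader frame x -60, y -80, z 45 mm; axes as the reader's. A carrier lies here with its y along the track, 4 mm play to the lip and to the back.
- hood_edge (a point): middle of the hood's lower front edge (reader x -64, y 90, z 90 mm). Hood: y -10 to 190, front face upright from z 90 to 170; track back wall x -34, far wall y 150. Under it the track is open only to the robot: a carrier shows about 18 mm in front of the face; a tool must lean back about 30 deg to push its end.
- track_end (a point): track floor at the hood's far wall (reader x -60, y 150, z 45 mm). Hidden pocket: well in the floor, full track width, 68 mm long, 8 deep, upright walls; its centre is anywhere from 50 to 90 mm before this point, new each time. A carrier pushed from the landing stops at its far wall, may hang on the pusher until that backs off. Home: carrier origin at reader z 37 mm.
- spent: spent carrier, yellow caps, starts on the landing, its y axis along the track: white block 44 (x) x 60 (y) x 18 mm high; grey grip fin mid-top (14 x 18 y, 20 high: 38 overall), a yellow cap (13 across, 6 high) 21 mm to either side of it along y. 60 to 130 g. Origin: centre of underside, z up. Alike either way round. Fingers fit on the fin's x sides.
- fresh: fresh carrier, purple caps, starts on the table among bottles: white block 44 (x) x 60 (y) x 18 mm high; grey grip fin mid-top (14 x 18 y, 20 high: 38 overall), a purple cap (13 across, 6 high) 21 mm to either side of it along y. 60 to 130 g. Origin: centre of underside, z up. Alike either way round. Fingers fit on the fin's x sides.
- tray: blue open discard tray 170 (x) x 140 (y) x 22 mm high, walls and floor 4 mm thick, on the table and fixed. Origin: centre of its underside. A specimen pot stands in its +x half (pot centre x 40 to 55 mm); the -x half is free.
- bottle_a: clear bottle, red cap, standing beside the fresh carrier; 32 mm across, 75 mm high; leave it alone. Origin: centre of its underside.
- bottle_b: tall clear bottle, red cap, standing beside the fresh carrier; 40 mm across, 130 mm high; leave it alone. Origin: centre of its underside.
- vial_a: clear glass vial, metal cap, beside the fresh carrier; 24 mm across, 40 mm high; leave it alone. Origin: centre of its underside.
- vial_b: amber glass vial, metal cap, standing in front of the reader's hood; 24 mm across, 45 mm high; leave it alone. Origin: centre of its underside.
- bottle_c: clear bottle, red cap, standing near the reader's landing end; 36 mm across, 85 mm high; leave it alone. Origin: centre of its underside.
- pot: small specimen pot, red cap, standing in the +x half of the discard tray; 36 mm across, 45 mm high; leave it alone. Origin: centre of its underside.

How it is judged:
On the way, in this order (a step that is already met when the one before it is completed fails the run):
1. the spent carrier stands upright in the discard tray, released (x of spent in the frame of tray between -0.085 and 0.085 m and y of spent in the frame of tray between -0.07 and 0.07 m and z of spent in the frame of tray between -0.002 and 0.009 m and angle between spent's own z axis and vertical below 0.1 rad and linear speed of spent below 0.02 m/s and contact force between the fingers and spent below 0.05 N), for 0.2 s.
2. the fresh carrier lies flat on the track floor at the landing (x of fresh in the frame of reader between -0.068 and -0.052 m and y of fresh in the frame of reader between -0.15 and 0.02 m and z of fresh in the frame of reader between 0.042 and 0.05 m and angle between fresh's own z axis and vertical below 0.08 rad), for 0.2 s.
At the end, for the whole second after the job is handed in: Fresh carrier home in the pocket (origin 34 to 40.5 mm over the reader's underside, reader y 40 to 120 mm, x within 8 mm of the track's middle, level within 0.06 rad); spent carrier on the tray floor inside its walls, upright within 0.1 rad; both at rest and released (all of step 1 and x of fresh in the frame of reader between -0.068 and -0.052 m and y of fresh in the frame of reader between 0.04 and 0.12 m and z of fresh in the frame of reader between 0.034 and 0.0405 m and angle between fresh's own z axis and vertical below 0.06 rad and linear speed of fresh below 0.02 m/s and contact force between the fingers and fresh below 0.05 N); the robot touches nothing.
It fails at once if a bottle, vial or the pot moved more than 40 mm (distance of any of bottle_a, bottle_b, vial_a, vial_b, bottle_c, pot from where it was at the start of the episode above 0.04 m).
It fails at once if a bottle, vial or the pot tipped over (angle between any of bottle_a, bottle_b, vial_a, vial_b, bottle_c, pot's own z axis and vertical above 0.5 rad).
It fails at once if a carrier tipped over (angle between any of fresh, spent's own z axis and vertical above 0.8 rad).
It also fails if it takes over 72 s, if anything falls off the work surface, if the arm or the gripper's body presses on something with over 40 N, if the wrist force passes 120 N, or if a joint passes its speed limit or range.

## Working session

There is one attempt and no reset: what is moved stays moved. The work goes in short steps, Python scripts to look and compute and a shell command to move; the robot and the scene stay as the last step left them, time stands still between calls to the robot, and variables do not carry over. Pictures are saved under pics/ and viewed, at most 10 in all, crops included, and the job is handed in when it is done.

```bash
ls; mkdir -p pics; python3 - <<'E'
from bench import ctrl
import cv2,numpy as np
o=ctrl.get_obs();print({k:np.round(v,3).tolist() for k,v in o.items()})
for n in("top","side"):
    im=ctrl.camera(n);cv2.imwrite(f"pics/{n}0.png",im)
    p=ctrl.camera_params(n);print(n,p["fovy"],p["cx"],p["cy"],p["dist"],np.round(p["view"],4).tolist())
E
```

```text
bench.py
jog.py
pics
{'time_s': 0.0, 'q': [-1.317, 0.182, 1.608, -0.0, 1.354, -0.206], 'dq': [-0.003, -0.001, 0.0, 0.001, 0.0, -0.001], 'joint_efforts': [0.001, -44.488, -35.133, -0.0, 0.009, -0.0], 'eef_pos': [0.255, -0.515, 0.23], 'eef_rot': [-0.001, 0.974, 0.228, -0.0], 'wrist_force': [0.353, 0.887, 0.598], 'torque': [-0.043, -0.002, -0.026], 'grasp_force': 0.0, 'opening': 0.997}
top 42.66709029570911 261.8533726151172 190.3562482843501 [-0.21383926  0.          0.          0.          0.        ] [[0.0283, -0.9995, -0.0127, -0.0221], [0.9973, 0.0274, 0.0688, -0.5598], [-0.0684, -0.0146, 0.9976, -1.545], [0.0, 0.0, 0.0, 1.0]]
side 49.41624873918285 251.92830331008855 190.13965759423436 [-0.02774563  0.          0.          0.          0.        ] [[-0.9782, -0.2063, 0.0222, 0.5393], [0.138, -0.5672, 0.8119, -0.1517], [-0.1549, 0.7973, 0.5833, -1.2944], [0.0, 0.0, 0.0, 1.0]]
```

View pics/top0.png

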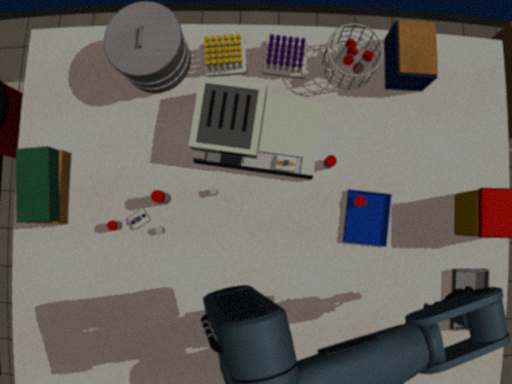

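View pics/side0.png

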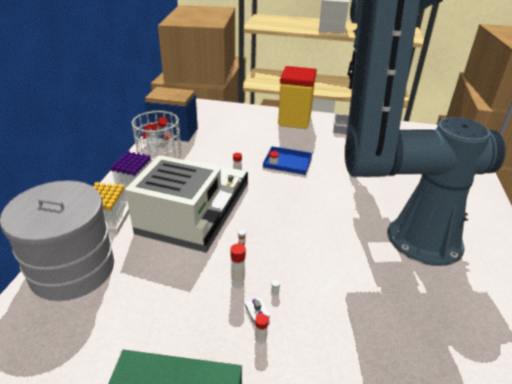

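The top view shows the reader with the spent carrier (287,162), the fresh carrier (138,219) between bottles (112,225), (158,197) and a vial (157,231). It also shows the tray (367,218) with the pot at (361,202). Next I'll take coarse positions from colour masks.

```bash
cat > h.py <<'E'
from bench import ctrl
import cv2,numpy as np
from scipy.spatial.transform import Rotation as R
def K(p):
    f=192/np.tan(np.radians(p["fovy"]/2)); return np.array([[f,0,p["cx"]],[0,f,p["cy"]],[0,0,1.]])
def ray(p,uv):
    n=cv2.undistortPoints(np.array(uv,float).reshape(-1,1,2),K(p),np.array(p["dist"],float)).reshape(-1,2)
    d=np.c_[n[:,0],-n[:,1],-np.ones(len(n))]; V=np.array(p["view"]); Rm=V[:3,:3]
    return -Rm.T@V[:3,3], d@Rm
def plane(p,uv,z):
    c,d=ray(p,uv); return c+d*((z-c[2])/d[:,2])[:,None]
def proj(p,P):
    V=np.array(p["view"]); X=np.atleast_2d(P)@V[:3,:3].T+V[:3,3]; X=X*[1,-1,-1]
    return cv2.projectPoints(X.reshape(-1,1,3),np.zeros(3),np.zeros(3),K(p),np.array(p["dist"],float))[0].reshape(-1,2)
def grab(n,f=None):
    p=ctrl.camera_params(n); im=ctrl.camera(n)
    if f: cv2.imwrite(f"pics/{f}.png",im)
    return p,im
def blobs(im,lo,hi,amin=4,roi=None):
    m=cv2.inRange(cv2.cvtColor(im,cv2.COLOR_BGR2HSV),lo,hi)
    if roi: k=np.zeros_like(m);x0,y0,x1,y1=roi;k[y0:y1,x0:x1]=1;m*=k
    n,l,s,c=cv2.connectedComponentsWithStats(m)
    return [(np.round(c[i],1),int(s[i,4])) for i in range(1,n) if s[i,4]>=amin],m
def tool():
    o=ctrl.get_obs(); w=o["eef_rot"]; return np.array(o["eef_pos"]),R.from_quat([w[1],w[2],w[3],w[0]])
E
python3 - <<'E'
from h import *
p=ctrl.camera_params("top");im=cv2.imread("pics/top0.png")
for nm,lo,hi,roi,z in [("red",(0,150,90),(8,255,255),(90,140,380,240),.08),("yel",(20,110,90),(35,255,255),(260,140,320,180),.069),("pur",(120,60,30),(165,255,255),(120,200,160,235),.024),("blue",(105,150,60),(125,255,255),(330,180,400,250),.022)]:
    b,m=blobs(im,lo,hi,3,roi)
    for c,a in b: print(nm,c,a,np.round(plane(p,c,z),3))
    if nm=="blue":
        r=cv2.minAreaRect(cv2.findNonZero(m));print(np.round(plane(p,cv2.boxPoints(r),.022),3).tolist())
a=cv2.resize(im[60:185,180:330],None,fx=4,fy=4,interpolation=cv2.INTER_CUBIC)
cv2.imwrite("pics/c1.png",a)
q=ctrl.camera_params("wrist");print({k:np.round(v,3).tolist() for k,v in q.items()})
t,r=tool();print(r.as_matrix().round(3).tolist())
V=np.array(q["view"]);C=-V[:3,:3].T@V[:3,3];print("cam in tool",r.inv().apply(C-t), (V[:3,:3]@r.as_matrix()).round(3).tolist())
E
```

```text
red [330.5 160.3] 79 [[ 0.655 -0.216  0.08 ]]
red [156.9 196.1] 113 [[0.529 0.317 0.08 ]]
red [359.5 201. ] 56 [[ 0.532 -0.308  0.08 ]]
red [111.5 225.2] 70 [[0.434 0.459 0.08 ]]
yel [278.6 161.1] 11 [[ 0.649 -0.056  0.069]]
yel [292.5 163.5] 12 [[ 0.643 -0.1    0.069]]
pur [143.1 215.1] 8 [[0.47  0.373 0.024]]
pur [132.3 222.1] 9 [[0.446 0.408 0.024]]
blue [366.4 219. ] 1928 [[ 0.478 -0.342  0.022]]
blue [389. 201.] 3 [[ 0.537 -0.415  0.022]]
blue [386.  231.5] 4 [[ 0.439 -0.407  0.022]]
[[0.406, -0.269, 0.022], [0.57, -0.283, 0.022], [0.559, -0.42, 0.022], [0.394, -0.405, 0.022]]
{'fovy': 67.776, 'cx': 258.498, 'cy': 190.314, 'dist': [0.002, 0.0, 0.0, 0.0, 0.0], 'view': [[0.443, -0.897, -0.001, -0.575], [0.856, 0.423, -0.298, 0.038], [0.268, 0.131, 0.954, -0.38], [0.0, 0.0, 0.0, 1.0]]}
[[0.896, 0.444, -0.0], [0.444, -0.896, 0.002], [0.0, -0.002, -1.0]]
cam in tool [ 0.07642957  0.00120013 -0.14271803] [[-0.001, 1.0, -0.0], [0.954, 0.001, 0.299], [0.299, 0.0, -0.954]]
```

View pics/c1.png

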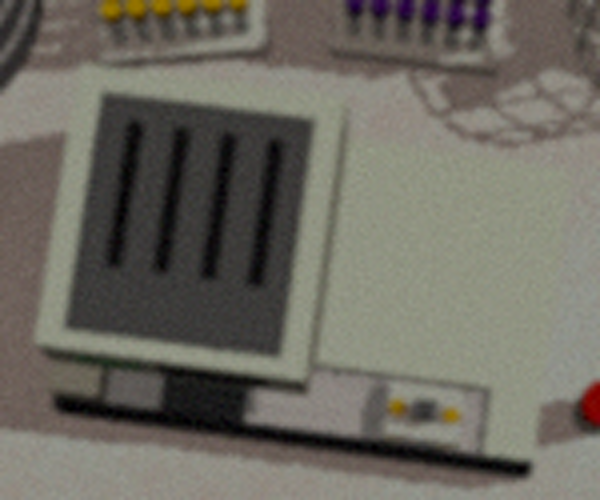

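The crop shows the spent carrier on the landing (caps at crop (397,408) and (452,415)). The black lip runs from (55,402) to (530,468), and there's a dark patch in the visible strip of track at x 165–245. I'll measure the reader's yaw from the caps and lip, then plan a move above the spent carrier.

```bash
cat >> h.py <<'E'
def down(yaw): c,s=np.cos(yaw),np.sin(yaw); return R.from_matrix([[c,s,0],[s,-c,0],[0,0,-1]])
def plan(P,Rt):
    t,r=tool(); d=r.inv().apply(np.array(P)-t); w=(r.inv()*Rt).as_rotvec()
    print("shift",d.round(4).tolist(),"rot",w.round(4).tolist(),"rows",np.ceil(max(np.linalg.norm(d)/.0625,np.linalg.norm(w)/.188)))
E
python3 - <<'E'
from h import *
p=ctrl.camera_params("top")
a=np.array([[54,402],[530,468]])/4+[180,60]
w=plane(p,a,.05);print(w.round(3));d=w[0]-w[1];print("lip len",np.linalg.norm(d),"yaw",np.arctan2(-d[0],d[1]))
print("vial_b",plane(p,[[212,191]],.04).round(3),"vial_a",plane(p,[[155,231]],.035).round(3))
plan([.646,-.09,.20],down(1.571-.137))
E
```

```text
[[ 0.647  0.211  0.05 ]
 [ 0.604 -0.164  0.05 ]]
lip len 0.3777033991521543 yaw -0.11194119222791457
vial_b [[0.552 0.15  0.04 ]] vial_a [[0.42  0.329 0.035]]
shift [0.5389, -0.2072, 0.0309] rot [-0.0013, -0.001, -0.9742] rows 10.0
```

```bash
python3 jog.py '[[0.539,-0.207,0.031,0,0,-0.974,0.4],[0.539,-0.207,0.031,0,0,-0.974,0.4],[0.539,-0.207,0.031,0,0,-0.974,0.4],[0.539,-0.207,0.031,0,0,-0.974,0.4],[0.539,-0.207,0.031,0,0,-0.974,0.4],[0.539,-0.207,0.031,0,0,-0.974,0.4],[0.539,-0.207,0.031,0,0,-0.974,0.4],[0.539,-0.207,0.031,0,0,-0.974,0.4],[0.539,-0.207,0.031,0,0,-0.974,0.4],[0.539,-0.207,0.031,0,0,-0.974,0.4]]'
python3 jog.py '[[0,0,0,0,0,0,0.4],[0,0,0,0,0,0,0.4]]'
python3 - <<'E'
from h import *
p,im=grab("wrist","w1")
b,m=blobs(im,(20,110,90),(35,255,255),15)
for c,a in b: print(c,a,plane(p,c,.069).round(4))
E
```

```text
time_s: 1.35
eef_pos: [0.6475, -0.0871, 0.1991]
eef_rot: [-0.001, 0.753, 0.659, -0.0]
wrist_force: [-0.4, -0.7, 0.1]
opening: 0.397
grasp_force: 0.0
time_s: 1.6
eef_pos: [0.6454, -0.092, 0.2001]
eef_rot: [-0.0, 0.754, 0.657, -0.0]
wrist_force: [0.0, 0.6, 0.1]
opening: 0.398
grasp_force: 0.0
[256.1 146.6] 125 [[ 0.6484 -0.0586  0.069 ]]
[256.5 188.4] 116 [[ 0.6429 -0.1001  0.069 ]]
```

View pics/w1.png

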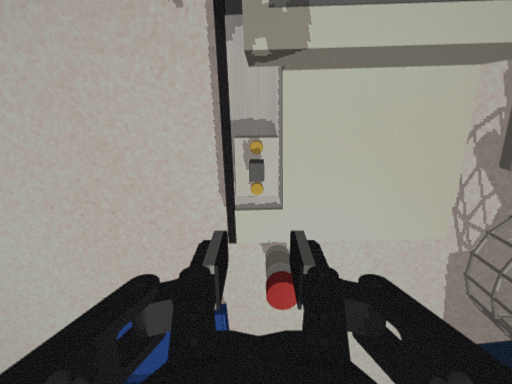

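The wrist view shows the spent carrier's caps at (256,147) and (257,188) with the fin between them. The lip is on the left and bottle_c's red cap is at (281,290). Next I'll descend and fit the lip and back-wall lines for the reader frame.

```bash
python3 - <<'E'
from h import *
plan([.6457,-.0794,.066],down(1.571-.132))
im=cv2.imread("pics/w1.png");p=ctrl.camera_params("wrist")
g=cv2.cvtColor(im,cv2.COLOR_BGR2GRAY).astype(float)
L=[];Rr=[];B=[]
for v in range(90,225,3):
    row=cv2.GaussianBlur(g[v:v+3],(3,3),0).mean(0)
    d=np.diff(row); L.append((206+np.argmin(d[206:232])+.5,v+1)); Rr.append((218+np.argmax(d[218:240])+.5,v+1))
def fit(P,z):
    w=plane(p,P,z)[:,:2]
    l=cv2.fitLine(w.astype(np.float32),cv2.DIST_HUBER,0,.001,.001).ravel();l=l*np.sign(l[1]); 
    y=np.array([l[0],l[1]]);x=np.array([l[1],-l[0]]);print("yaw",np.arctan2(-l[0],l[1]),"offset along x",x@l[2:], "at yaw -.13:",np.array([np.cos(.13),-np.sin(.13)])@w.mean(0))
fit(L,.051);fit(Rr,.051)
e=plane(p,[[231,243],[283,210],[258,136]],.055);print(e.round(4))
E
```

```text
shift [0.0128, -0.0015, 0.1344] rot [-0.0004, 0.0004, -0.0071] rows 3.0
yaw -0.11497457 offset along x 0.6159849 at yaw -.13: 0.6158913491608508
yaw -0.11624105 offset along x 0.6253857 at yaw -.13: 0.6253906527739377
[[ 0.6049 -0.164   0.055 ]
 [ 0.6671 -0.1327  0.055 ]
 [ 0.6514 -0.0508  0.055 ]]
```

```bash
python3 jog.py '[[0.0128,-0.0015,0.06,0,0,-0.007,0.4],[0.0128,-0.0015,0.11,0,0,-0.007,0.4],[0.0128,-0.0015,0.134,0,0,-0.007,0.4],[0.0128,-0.0015,0.134,0,0,-0.007,0.4],[0.0128,-0.0015,0.134,0,0,-0.007,0.0],[0.0128,-0.0015,0.134,0,0,-0.007,0.0],[0.0128,-0.0015,0.134,0,0,-0.007,0.0],[0.0128,-0.0015,0.134,0,0,-0.007,0.0]]'
```

```text
time_s: 2.65
eef_pos: [0.647, -0.0783, 0.0672]
eef_rot: [0.001, 0.752, 0.66, 0.0]
wrist_force: [-1.6, -1.7, 4.7]
opening: 0.146
grasp_force: 62.0
```

```bash
python3 jog.py '[[0,0,-0.04,0,0,0,0],[0,0,-0.09,0,0,0,0],[0,0,-0.13,0,0,0,0],[0,0,-0.13,0,0,0,0]]'; python3 - <<'E'
from h import *
p=ctrl.camera_params("top")
print("pot",plane(p,[[359.5,201]],.049),"botc",plane(p,[[330.5,160.3]],.085))
plan([.442,-.341,.12],down(1.486)); plan([.442,-.341,.027],down(1.486))
print(ctrl.get_obs()["opening"])
E
```

```text
time_s: 3.15
eef_pos: [0.649, -0.078, 0.2007]
eef_rot: [0.003, 0.751, 0.66, 0.002]
wrist_force: [0.5, -0.5, -1.0]
opening: 0.143
grasp_force: 61.2
pot [[ 0.53315294 -0.31397412  0.049     ]] botc [[ 0.65396484 -0.21556076  0.085     ]]
shift [-0.2875, -0.1718, 0.0797] rot [0.0076, 0.0011, -0.0448] rows 6.0
shift [-0.2874, -0.1726, 0.1727] rot [0.0076, 0.0011, -0.0448] rows 7.0
0.1434492143630675
```

```bash
python3 jog.py '[[-0.05,-0.03,0,0,0,-0.01,0],[-0.1,-0.06,0.01,0,0,-0.02,0],[-0.15,-0.09,0.02,0,0,-0.03,0],[-0.2,-0.12,0.04,0,0,-0.04,0],[-0.25,-0.15,0.06,0,0,-0.045,0],[-0.287,-0.172,0.08,0,0,-0.045,0],[-0.287,-0.172,0.08,0,0,-0.045,0],[-0.287,-0.172,0.12,0,0,-0.045,0],[-0.287,-0.172,0.145,0,0,-0.045,0],[-0.287,-0.172,0.145,0,0,-0.045,0]]'; python3 - <<'E'
from h import *
plan([.442,-.341,.027],down(1.486))
p,im=grab("wrist","w2")
E
```

```text
time_s: 4.4
eef_pos: [0.4379, -0.3371, 0.0487]
eef_rot: [-0.003, 0.736, 0.677, 0.0]
wrist_force: [0.1, 0.3, -0.8]
opening: 0.145
grasp_force: 61.2
shift [-0.0036, 0.0045, 0.0217] rot [-0.004, -0.0046, 0.0008] rows 1.0
```

View pics/w2.png

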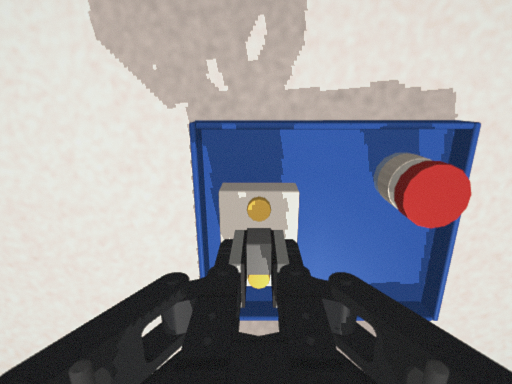

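The carrier hangs over the free half of the tray with its block at columns 220–298. The left wall is at about 205 and the pot is at (420,190), so it's clear of both. I'll lower it and release.

```bash
python3 jog.py '[[-0.001,0.005,0.012,0,0,0,0],[-0.001,0.005,0.0215,0,0,0,0],[-0.001,0.005,0.0215,0,0,0,0],[-0.001,0.005,0.0215,0,0,0,0],[-0.001,0.005,0.0215,0,0,0,0.4],[-0.001,0.005,0.0215,0,0,0,0.4],[-0.001,0.005,0.0215,0,0,0,0.4]]'; python3 jog.py '[[0,0,-0.03,0,0,0,0.4],[0,0,-0.08,0,0,0,0.4],[0,0,-0.14,0,0,0,0.4],[0,0,-0.19,0,0,0,0.4],[0,0,-0.19,0,0,0,0.4]]'; python3 - <<'E'
from h import *
p,im=grab("wrist","w3")
b,m=blobs(im,(20,110,90),(35,255,255),15)
for c,a in b: print(c,a,plane(p,c,.028).round(4))
print(blobs(im,(0,150,90),(8,255,255),30)[0])
plan([.458,.36,.22],down(2.165)); plan([.458,.36,.22],down(2.165-np.pi))
E
```

```text
time_s: 5.32
eef_pos: [0.4439, -0.3416, 0.0301]
eef_rot: [0.0, 0.737, 0.676, -0.0]
wrist_force: [0.3, -0.1, -0.0]
opening: 0.397
grasp_force: 0.0
time_s: 5.95
eef_pos: [0.4458, -0.3437, 0.2254]
eef_rot: [0.005, 0.736, 0.676, -0.0]
wrist_force: [0.4, 0.3, -0.3]
opening: 0.401
grasp_force: 0.0
[255.6 146.4] 85 [[ 0.4463 -0.3214  0.028 ]]
[255.4 180.2] 79 [[ 0.4423 -0.3629  0.028 ]]
[353.  355.5] 102 [[ 0.5666 -0.654   0.028 ]]
[(array([480.5,  19.6]), 1374), (array([333.4, 138.9]), 749)]
shift [0.701, -0.0463, -0.0004] rot [0.0022, 0.0046, -0.6792] rows 12.0
shift [0.701, -0.0463, -0.0004] rot [0.0059, -0.0028, 2.4624] rows 14.0
```

```bash
python3 jog.py '[[0.701,-0.046,0,0,0,-0.679,0.4],[0.701,-0.046,0,0,0,-0.679,0.4],[0.701,-0.046,0,0,0,-0.679,0.4],[0.701,-0.046,0,0,0,-0.679,0.4],[0.701,-0.046,0,0,0,-0.679,0.4],[0.701,-0.046,0,0,0,-0.679,0.4],[0.701,-0.046,0,0,0,-0.679,0.4],[0.701,-0.046,0,0,0,-0.679,0.4],[0.701,-0.046,0,0,0,-0.679,0.4],[0.701,-0.046,0,0,0,-0.679,0.4]]'
python3 - <<'E'
from h import *
plan([.458,.37,.21],down(2.165))
E
```

```text
time_s: 7.25
eef_pos: [0.4547, 0.2852, 0.2179]
eef_rot: [-0.001, 0.469, 0.883, -0.001]
wrist_force: [1.4, -0.5, 0.3]
opening: 0.399
grasp_force: 0.0
shift [0.0684, 0.0503, 0.0078] rot [-0.0028, -0.0005, -0.0001] rows 2.0
```

```bash
python3 jog.py '[[0.055,0.04,0.005,0,0,0,0.4],[0.068,0.05,0.008,0,0,0,0.4],[0.068,0.05,0.008,0,0,0,0.4],[0.068,0.05,0.008,0,0,0,0.4]]'
python3 - <<'E'
from h import *
p,im=grab("wrist","w4")
b,m=blobs(im,(120,60,30),(165,255,255),15)
for c,a in b: print(c,a,plane(p,c,.024).round(4))
b,m=blobs(im,(0,150,90),(8,255,255),30)
for c,a in b: print(c,a,plane(p,c,.075).round(4),plane(p,c,.13).round(4))
E
```

```text
time_s: 7.75
eef_pos: [0.4591, 0.3663, 0.2109]
eef_rot: [-0.0, 0.47, 0.883, -0.001]
wrist_force: [-0.2, -0.2, -0.7]
opening: 0.397
grasp_force: 0.0
[268.3 132.1] 89 [[0.4449 0.4064 0.024 ]]
[267.8 168.2] 80 [[0.4681 0.3715 0.024 ]]
[293.4  80.5] 939 [[0.4334 0.4607 0.075 ]] [[0.4303 0.4544 0.13  ]]
[279.1 287.7] 935 [[0.5501 0.2725 0.075 ]] [[0.5239 0.3033 0.13  ]]
```

View pics/w4.png

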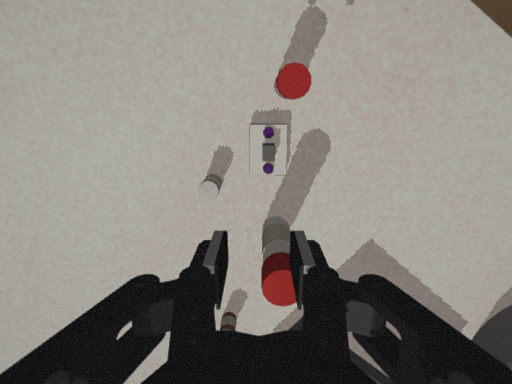

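The view shows the fresh carrier's caps at (268,132) and (268,168). Bottle_a is at (293,80), vial_a at (210,187) and bottle_b below, so a vertical descent is clear.

```bash
python3 - <<'E'
from h import *
plan([.4565,.389,.021],down(2.157))
E
```

```text
shift [0.0206, 0.0106, 0.1903] rot [-0.0012, 0.0003, 0.0062] rows 4.0
```

```bash
python3 jog.py '[[0.02,0.01,0.04,0,0,0.006,0.4],[0.0206,0.0106,0.1,0,0,0.006,0.4],[0.0206,0.0106,0.15,0,0,0.006,0.4],[0.0206,0.0106,0.189,0,0,0.006,0.4],[0.0206,0.0106,0.189,0,0,0.006,0.4],[0.0206,0.0106,0.189,0,0,0.006,0.4],[0.0206,0.0106,0.189,0,0,0.006,0],[0.0206,0.0106,0.189,0,0,0.006,0],[0.0206,0.0106,0.189,0,0,0.006,0],[0.0206,0.0106,0.189,0,0,0.006,0]]'
python3 jog.py '[[0,0,-0.02,0,0,0,0],[0,0,-0.07,0,0,0,0],[0,0,-0.13,0,0,0,0],[0,0,-0.19,0,0,0,0],[0,0,-0.22,0,0,0,0],[0,0,-0.22,0,0,0,0]]'
python3 - <<'E'
from h import *
ex=np.array([np.cos(.115),-np.sin(.115)]);ey=np.array([np.sin(.115),np.cos(.115)])
O=ex*.711+ey*.0953;print("O",O)
L=O-.060*ex-.085*ey;print("L",L)
plan([*L,.235],down(1.571-.115)); plan([*L,.085],down(1.571-.115))
E
```

```text
time_s: 9.05
eef_pos: [0.4577, 0.3911, 0.0246]
eef_rot: [0.001, 0.472, 0.882, 0.001]
wrist_force: [0.3, -2.2, 7.7]
opening: 0.142
grasp_force: 61.9
time_s: 9.8
eef_pos: [0.4579, 0.3918, 0.2475]
eef_rot: [0.002, 0.472, 0.882, 0.003]
wrist_force: [-0.2, 0.8, -2.3]
opening: 0.142
grasp_force: 60.9
O [0.71723905 0.01308563]
L [ 0.6478819  -0.06446813]
shift [-0.485, -0.0953, 0.0119] rot [0.0074, -0.0022, 0.7031] rows 8.0
shift [-0.485, -0.0964, 0.1619] rot [0.0074, -0.0022, 0.7031] rows 9.0
```

```bash
python3 jog.py '[[-0.485,-0.095,0.01,0,0,0.703,0],[-0.485,-0.095,0.01,0,0,0.703,0],[-0.485,-0.095,0.01,0,0,0.703,0],[-0.485,-0.095,0.01,0,0,0.703,0],[-0.485,-0.095,0.01,0,0,0.703,0],[-0.485,-0.095,0.01,0,0,0.703,0],[-0.485,-0.095,0.01,0,0,0.703,0],[-0.485,-0.095,0.01,0,0,0.703,0],[-0.485,-0.095,0.01,0,0,0.703,0],[-0.485,-0.095,0.01,0,0,0.703,0]]'
python3 - <<'E'
from h import *
plan([.6479,-.0645,.085],down(1.571-.115))
p,im=grab("wrist","w5")
E
```

```text
time_s: 11.05
eef_pos: [0.6454, -0.065, 0.231]
eef_rot: [-0.002, 0.747, 0.665, -0.001]
wrist_force: [-0.9, 1.2, -1.0]
opening: 0.146
grasp_force: 60.9
shift [0.0006, 0.0029, 0.146] rot [-0.0032, -0.0011, -0.0008] rows 3.0
```

View pics/w5.png

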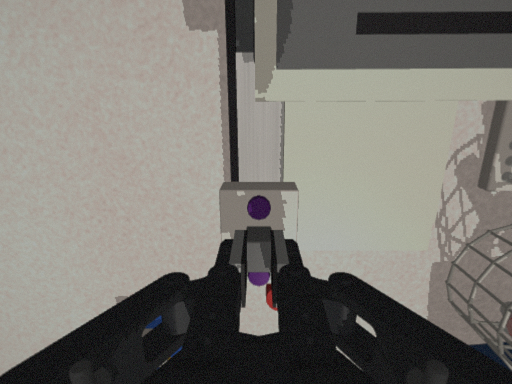

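The carrier is level and lined up with the track (caps at (259,208) and (259,276)). The hood is ahead and clear, so I'll lower.

```bash
python3 jog.py '[[0,0.003,0.05,0,0,0,0],[0,0.003,0.1,0,0,0,0],[0,0.003,0.145,0,0,0,0],[0,0.003,0.15,0,0,0,0],[0,0.003,0.15,0,0,0,0]]'
python3 - <<'E'
from h import *
plan([.6479,-.0645,.070],down(1.571-.115))
p,im=grab("wrist","w6")
cv2.imwrite("pics/w6c.png",cv2.resize(im[100:300,180:340],None,fx=3,fy=3))
E
```

```text
time_s: 11.72
eef_pos: [0.65, -0.0649, 0.084]
eef_rot: [0.0, 0.746, 0.666, 0.0]
wrist_force: [-0.3, -0.6, -0.2]
opening: 0.142
grasp_force: 60.8
shift [0.0001, -0.0022, 0.014] rot [0.001, 0.0001, 0.0012] rows 1.0
```

View pics/w6c.png

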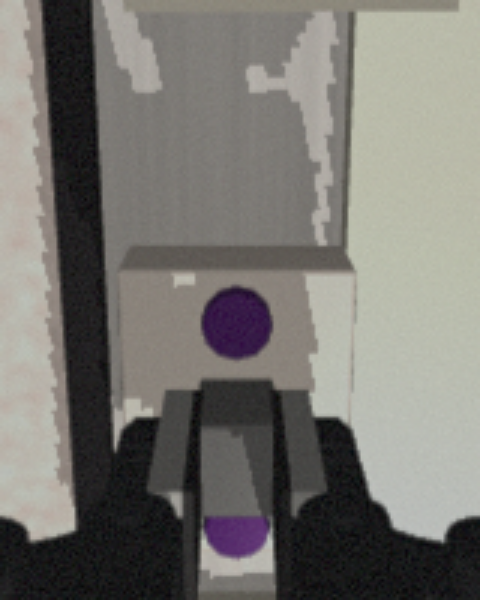

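The block front spans 133–345 against a track span of about 104–346, so it sits roughly 2.5 mm too near the back. The plan shows the same offset. I'll shift it, lower it and release.

```bash
python3 jog.py '[[0,-0.0025,0,0,0,0,0],[0,-0.0025,0.008,0,0,0,0],[0,-0.0025,0.013,0,0,0,0],[0,-0.0025,0.0145,0,0,0,0],[0,-0.0025,0.0145,0,0,0,0]]'
python3 jog.py '[[0,0,0,0,0,0,0.35],[0,0,0,0,0,0,0.35],[0,0,0,0,0,0,0.35],[0,0,-0.03,0,0,0,0.35],[0,0,-0.08,0,0,0,0.35],[0,0,-0.13,0,0,0,0.35],[0,0,-0.16,0,0,0,0.35],[0,0,-0.16,0,0,0,0.35]]'
python3 - <<'E'
from h import *
p,im=grab("wrist","w7")
O=np.array([.71724,.01309]);ex=np.array([np.cos(.115),-np.sin(.115)]);ey=np.array([np.sin(.115),np.cos(.115)])
b,m=blobs(im,(120,60,30),(165,255,255),15)
for c,a in b: P=plane(p,c,.069)[0,:2];print(c,a,P.round(4),"reader",ex@(P-O),ey@(P-O))
cv2.imwrite("pics/w7c.png",cv2.resize(im[0:240,160:360],None,fx=2.5,fy=2.5))
E
```

```text
time_s: 12.4
eef_pos: [0.6471, -0.0656, 0.0696]
eef_rot: [0.0, 0.747, 0.665, -0.0]
wrist_force: [-4.7, 0.4, 9.6]
opening: 0.142
grasp_force: 62.1
time_s: 13.4
eef_pos: [0.6488, -0.066, 0.2317]
eef_rot: [0.003, 0.747, 0.665, 0.002]
wrist_force: [-0.9, -0.3, -0.9]
opening: 0.348
grasp_force: 0.0
[256.1 154.1] 99 [ 0.6503 -0.0456] reader -0.05980330238915097 -0.0659385879691923
[256.1 191. ] 92 [ 0.6453 -0.0869] reader -0.05994457871072921 -0.10761059154473182
```

View pics/w7c.png

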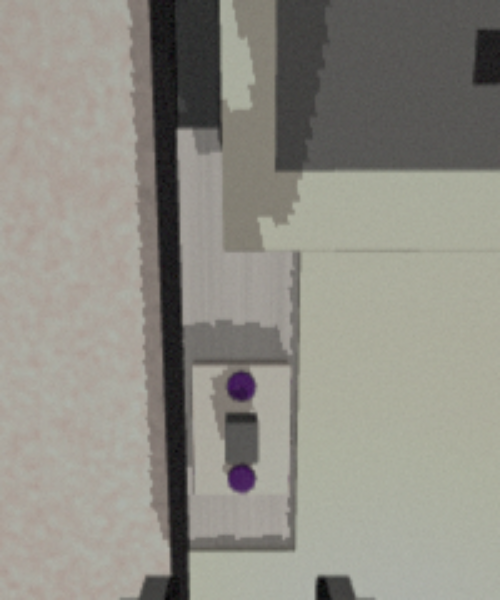

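The fresh carrier lies flat and straight on the landing (reader x −60, y −87). The track darkens beyond crop row 128, which is probably the pocket's near edge. Next I'll estimate the pocket from the top view and plan the leaning push pose.

```bash
cat >> h.py <<'E'
O=np.array([.71724,.01309]);ex=np.array([np.cos(.115),-np.sin(.115)]);ey=np.array([np.sin(.115),np.cos(.115)])
def rd(P): P=np.atleast_2d(P)[:,:2]-O; return np.c_[P@ex,P@ey].round(4)
def wp(x,y,z): return np.r_[O+x*ex+y*ey,z]
def lean(th):
    X=-np.r_[np.cos(th)*ex,np.sin(th)];Z=np.r_[np.sin(th)*ex,-np.cos(th)]
    return R.from_matrix(np.c_[X,np.cross(Z,X),Z])
E
python3 - <<'E'
from h import *
p=ctrl.camera_params("top")
a=np.array([[108,388],[165,395],[245,408]])/4+[180,60]
print("track marks",rd(plane(p,a,.045)),rd(plane(p,a,.037)))
q=ctrl.camera_params("wrist");print("near edge",rd(plane(q,[[160+195/2.5,128/2.5]],.045)))
print("vial_b",rd([.552,.15]))
plan(wp(-.075,-.150,.20),lean(.611))
E
```

```text
track marks [[-0.0755  0.1486]
 [-0.0747  0.103 ]
 [-0.0761  0.0389]] [[-0.0745  0.1498]
 [-0.0738  0.1039]
 [-0.0752  0.0395]]
near edge [[-0.0803  0.0383]]
vial_b [[-0.1799  0.117 ]]
shift [-0.0638, -0.0149, 0.0291] rot [-0.4771, -0.4766, -1.5175] rows 9.0
```

```bash
python3 jog.py '[[-0.064,-0.015,0.01,-0.477,-0.477,-1.518,0],[-0.064,-0.015,0.01,-0.477,-0.477,-1.518,0],[-0.064,-0.015,0.01,-0.477,-0.477,-1.518,0],[-0.064,-0.015,0.01,-0.477,-0.477,-1.518,0],[-0.064,-0.015,0.01,-0.477,-0.477,-1.518,0],[-0.064,-0.015,0.01,-0.477,-0.477,-1.518,0],[-0.064,-0.015,0.01,-0.477,-0.477,-1.518,0],[-0.064,-0.015,0.01,-0.477,-0.477,-1.518,0],[-0.064,-0.015,0.01,-0.477,-0.477,-1.518,0],[-0.064,-0.015,0.029,-0.477,-0.477,-1.518,0]]'
python3 jog.py '[[0,0,0,0,0,0,0],[0,0,0,0,0,0,0]]'
python3 - <<'E'
from h import *
print(rd(tool()[0]),ctrl.get_obs()["q"])
plan(wp(-.072,-.150,.063),lean(.611))
E
```

```text
time_s: 14.7
eef_pos: [0.6239, -0.1277, 0.1978]
eef_rot: [0.299, 0.054, 0.952, -0.017]
wrist_force: [0.4, -1.0, -0.0]
opening: 0.003
grasp_force: 0.0
time_s: 14.95
eef_pos: [0.6245, -0.1272, 0.1986]
eef_rot: [0.299, 0.055, 0.953, -0.017]
wrist_force: [0.7, -0.4, 0.5]
opening: -0.002
grasp_force: 0.0
[[-0.076 -0.15 ]] [-0.49650896  0.01838987  1.97993137  0.3834385   0.60514233 -2.20878298]
shift [0.0741, -0.0001, 0.1136] rot [0.0003, -0.0035, -0.0006] rows 3.0
```

```bash
python3 jog.py '[[0.03,0,0.045,0,0,0,0],[0.055,0,0.085,0,0,0,0],[0.07,0,0.107,0,0,0,0],[0.074,0,0.1136,0,0,0,0],[0.074,0,0.1136,0,0,0,0]]'
python3 jog.py '[[0,0.006,0,0,0,0,0],[0,0.012,0,0,0,0,0],[0,0.018,0,0,0,0,0],[0,0.024,0,0,0,0,0],[0,0.03,0,0,0,0,0],[0,0.03,0,0,0,0,0]]'
python3 - <<'E'
from h import *
print(rd(tool()[0]))
p,im=grab("wrist","w8")
b,m=blobs(im,(120,60,30),(165,255,255),15)
for c,a in b: print(c,a,rd(plane(p,c,.067)))
plan(wp(-.071,-.118,.055),lean(.611))
E
```

```text
time_s: 15.58
eef_pos: [0.6297, -0.1279, 0.0644]
eef_rot: [0.3, 0.055, 0.952, -0.017]
wrist_force: [1.1, -0.8, 0.3]
opening: -0.005
grasp_force: 0.0
time_s: 16.32
eef_pos: [0.6324, -0.0974, 0.0637]
eef_rot: [0.299, 0.054, 0.952, -0.017]
wrist_force: [0.0, 0.2, -0.4]
opening: -0.002
grasp_force: 0.0
[[-0.0716 -0.1195]]
[288.5 219.4] 380 [[-0.1022 -0.1067]]
[364.4 221.1] 366 [[-0.1008 -0.0713]]
[291.  256.6] 118 [[-0.0624 -0.1019]]
[356.6 258.4] 312 [[-0.0601 -0.0639]]
shift [0.0046, 0.0018, 0.0074] rot [0.0004, -0.0021, 0.0008] rows 1.0
```

```bash
python3 jog.py '[[0.0046,0.002,0.0074,0,0,0,0],[0.0046,0.002,0.0074,0,0,0,0],[0.0046,0.014,0.0074,0,0,0,0],[0.0046,0.026,0.0074,0,0,0,0],[0.0046,0.038,0.0074,0,0,0,0],[0.0046,0.05,0.0074,0,0,0,0],[0.0046,0.062,0.0074,0,0,0,0],[0.0046,0.074,0.0074,0,0,0,0],[0.0046,0.086,0.0074,0,0,0,0],[0.0046,0.086,0.0074,0,0,0,0]]'
cat > s.py <<'E'
from h import *
import sys
t=tool()[0];print("tcp",rd(t),t[2].round(4))
p,im=grab("wrist",sys.argv[1])
b,m=blobs(im,(120,60,30),(165,255,255),15)
for c,a in b: print(c,a,rd(plane(p,c,.067)))
plan(wp(-.071,t[1] and rd(t)[0,1],.055),lean(.611))
E
python3 s.py w9
```

```text
time_s: 17.62
eef_pos: [0.6473, -0.0157, 0.0603]
eef_rot: [0.305, 0.055, 0.951, -0.02]
wrist_force: [-9.8, -7.8, 21.3]
opening: -0.001
grasp_force: 14.0
tcp [[-0.0662 -0.0366]] 0.0603
[287.  222.8] 400 [[-0.1003 -0.0249]]
[366.4 223. ] 390 [[-0.1003  0.0103]]
[291.7 260.3] 118 [[-0.0597 -0.0191]]
[359.9 261.1] 336 [[-0.0588  0.019 ]]
shift [0.007, 0.0, 0.0015] rot [-0.0039, 0.0101, -0.0002] rows 1.0
```

```bash
python3 jog.py '[[-0.0029,-0.002,-0.0041,0,0,0,0],[-0.0029,-0.002,-0.0041,0,0,0,0],[-0.0029,-0.002,-0.0041,0,0,0,0]]'; python3 s.py w10; python3 -c "
from h import *
o=ctrl.get_obs();print(o['wrist_force'],o['torque'],o['q'])"
```

```text
time_s: 18.05
eef_pos: [0.6434, -0.0154, 0.0607]
eef_rot: [0.3, 0.055, 0.952, -0.018]
wrist_force: [-1.8, -3.0, 6.4]
opening: 0.003
grasp_force: 3.8
tcp [[-0.0701 -0.0367]] 0.0607
[287. 226.] 381 [[-0.1001 -0.0247]]
[364.3 226.1] 379 [[-0.1001  0.0106]]
[291.7 262.1] 95 [[-0.0602 -0.0189]]
[358.  263.2] 324 [[-0.0588  0.019 ]]
shift [0.004, 0.0, 0.0042] rot [-0.0009, 0.0001, 0.0001] rows 1.0
[-2.66091062 -2.57749128  7.15336236] [-0.48369538 -0.03985153 -0.32921939] [-0.24517872  0.29091982  2.02379544  0.32671243  0.23149388 -1.99625821]
```

```bash
python3 jog.py '[[-0.0012,0,-0.0018,0,0,0,0],[-0.0012,0.01,-0.0018,0,0,0,0],[-0.0012,0.02,-0.0018,0,0,0,0],[-0.0012,0.03,-0.0018,0,0,0,0],[-0.0012,0.03,-0.0018,0,0,0,0]]'; python3 s.py w11
```

```text
time_s: 18.73
eef_pos: [0.645, 0.0162, 0.061]
eef_rot: [0.298, 0.054, 0.953, -0.017]
wrist_force: [0.4, 0.1, 0.6]
opening: -0.0
grasp_force: 0.0
tcp [[-0.0721 -0.0052]] 0.061
[288.5 225.9] 382 [[-0.1013  0.0076]]
[364.9 226.9] 376 [[-0.1005  0.0429]]
[292.2 262.2] 107 [[-0.0613  0.013 ]]
[357.8 263.8] 315 [[-0.0593  0.051 ]]
shift [0.0027, 0.0004, 0.0056] rot [0.0009, -0.0041, 0.0012] rows 1.0
```

```bash
python3 jog.py '[[0,0.008,0,0,0,0,0],[0,0.016,0,0,0,0,0],[0,0.024,0,0,0,0,0],[0,0.03,0,0,0,0,0],[0,0.034,0,0,0,0,0],[0,0.034,0,0,0,0,0]]'; python3 s.py w12
```

```text
time_s: 19.52
eef_pos: [0.6495, 0.049, 0.0618]
eef_rot: [0.299, 0.055, 0.953, -0.017]
wrist_force: [0.5, -0.1, -0.1]
opening: 0.001
grasp_force: 0.1
tcp [[-0.0715  0.0279]] 0.0618
[359.6 216.5] 245 [[-0.1076  0.0716]]
[286.2 223.6] 377 [[-0.1015  0.0396]]
[356.  251.1] 292 [[-0.0733  0.0792]]
[292.2 259.5] 140 [[-0.0626  0.046 ]]
shift [0.0036, 0.0001, 0.0058] rot [0.0002, -0.0028, 0.0004] rows 1.0
```

```bash
python3 jog.py '[[0,0.004,0,0,0,0,0],[0,0.008,0,0,0,0,0],[0,0.011,0,0,0,0,0],[0,0.011,0,0,0,0,0]]'; python3 s.py w13; python3 jog.py '[[0,-0.004,0,0,0,0,0],[0,-0.01,0,0,0,0,0],[0,-0.01,0,0,0,0,0]]'; python3 s.py w14
```

```text
time_s: 20.08
eef_pos: [0.6512, 0.0602, 0.0623]
eef_rot: [0.299, 0.054, 0.952, -0.017]
wrist_force: [0.1, -0.6, -0.2]
opening: -0.005
grasp_force: 0.0
tcp [[-0.071   0.0393]] 0.0623
[282.8 213.5] 147 [[-0.1088  0.0489]]
[357.3 214.4] 195 [[-0.1081  0.0818]]
[286.1 244.5] 66 [[-0.0794  0.0526]]
[349.1 248.2] 309 [[-0.0753  0.0864]]
shift [0.0042, 0.0002, 0.006] rot [0.0004, -0.0018, 0.0007] rows 1.0
time_s: 20.5
eef_pos: [0.65, 0.0493, 0.0623]
eef_rot: [0.299, 0.055, 0.952, -0.017]
wrist_force: [-0.4, 0.3, -0.7]
opening: 0.004
grasp_force: 0.0
tcp [[-0.071   0.0283]] 0.0623
[302.6 213.5] 147 [[-0.1088  0.0466]]
[377.1 214.4] 195 [[-0.1081  0.0795]]
[297.8 246.7] 302 [[-0.077   0.0479]]
[367.5 248.2] 313 [[-0.0753  0.0851]]
shift [0.0042, -0.0001, 0.006] rot [-0.0003, -0.002, -0.0003] rows 1.0
```

Both caps are level and sit about 8 mm lower, and they stayed put when the pusher backed off, so it has dropped in. I'll retreat along the tool axis and verify.

```bash
python3 jog.py '[[0,-0.005,-0.02,0,0,0,0],[0,-0.01,-0.06,0,0,0,0],[0,-0.01,-0.11,0,0,0,0],[0,-0.01,-0.15,0,0,0,0],[0,-0.01,-0.15,0,0,0,0],[0,-0.01,-0.15,0,0,0,0]]'
python3 - <<'E'
from h import *
p,im=grab("wrist","w15")
for c,a in blobs(im,(120,60,30),(165,255,255),15)[0]: print(c,a,rd(plane(p,c,.059)),rd(plane(p,c,.067)))
q,t=grab("top","top1")
for c,a in blobs(t,(20,110,90),(35,255,255),4,(330,180,400,250))[0]: print("spent",c,a,plane(q,c,.028).round(3))
for c,a in blobs(t,(0,150,90),(8,255,255),10,(90,140,380,240))[0]: print("red",c,a)
cv2.imwrite("pics/fin.png",np.hstack([cv2.resize(im[100:380,100:500],(500,350)),cv2.resize(t[130:250,320:400],(233,350))]))
E
```

```text
time_s: 21.3
eef_pos: [0.5636, 0.0498, 0.185]
eef_rot: [0.299, 0.055, 0.952, -0.017]
wrist_force: [-0.2, -0.1, -0.8]
opening: 0.003
grasp_force: 0.0
[329.7 160. ] 63 [[-0.0923  0.089 ]] [[-0.1006  0.0861]]
[290.4 159.5] 49 [[-0.093   0.0496]] [[-0.1013  0.0483]]
[288.4 180.5] 90 [[-0.0602  0.0503]] [[-0.0698  0.049 ]]
[326.6 181.5] 91 [[-0.0585  0.0922]] [[-0.0682  0.0892]]
spent [359.3 228.5] 12 [[ 0.447 -0.319  0.028]]
spent [372.4 230.1] 11 [[ 0.443 -0.361  0.028]]
red [330.6 160.4] 84
red [156.9 196.1] 118
red [359.2 200.9] 53
red [111.6 225.2] 69
```

View pics/fin.png

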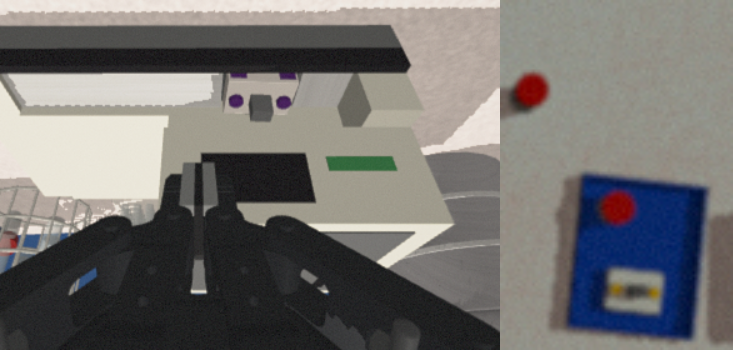

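The picture shows both purple caps level at (236,101) and (284,102), inside the pocket under the hood. At the home height their spacing is 42 mm with x −59 and y 71. The spent carrier stands in the tray, and the red-capped bottles and pot haven't moved.

```bash
python3 -c "
from bench import ctrl
print(ctrl.hand_in())"
```

```text
the job is handed in; nothing more can be done
None
```

The job is handed in at about 21 s: the spent carrier stands upright in the tray, and the fresh carrier is home in the pocket (camera reading: reader x −59 mm, y 71 mm). The red-capped bottles and pot read as unmoved, the vials were not rechecked, and the hand-in returned no verdict.

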